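Spring check on the valve tilt plate

ROBOT

A 6-joint arm with a two-finger parallel gripper is mounted at the origin on the work surface. World frame = base frame: x ahead of the robot, y to its left, z up, the work surface at z = 0. Lengths are in mm, angles in rad, forces in N, time in s.
With the tool pointing down it reaches from about 350 to 975 mm from the base axis. Payload 7.1 kg.
Tool frame: the origin (TCP) lies on the mounting face of the last link; the fingertips stand 182 mm ahead of it and the grasp point (between the pads) lies 163 mm ahead of it (ctrl.finger_overhang is the distance from the TCP to the fingertips, in mm); z points along the fingers, y is the direction in which the jaws open and shut (so a half turn about z gives the same grasp; the last joint's range is limited). The gripper opens to 88 mm and grips with 3 to 60 N. Pads are 20 mm wide; open, the fingers measure 115 mm over their backs; the gripper's body (75 mm by 178 mm) begins 61 mm behind the grasp point.
Start: joints at [1.126, 0.423, 1.63, -0, 1.089, -0.019], TCP at [258.124, 569.191, 404.675] pointing down, gripper open.
Joint ranges: [-3, 3], [-0.9, 2.11], [0.09, 2.58], [-1.31, 4.45], [0.11, 2.69], [-2.54, 2.54]. Speed limits (rad/s): [2.39, 2.39, 3.01, 3.14, 3.14, 3.14].

INTERFACE

Orientations are given as a rotation vector (axis times angle).
In Python, from workcell import ctrl, viewer, recognise gives the robot as it stands.
- The arm moves only by the shell command python3 -m handwheel 'ROWS'. ROWS is JSON, a list of rows, each an object of numbers: "gripper": the closure, from 0 (fully open) to 1 (shut); "tx", "ty", "tz": the shift along the tool's x, y, z in m; "rx", "ry", "rz": the turn, a rotation vector about the tool's x, y, z in degrees. In form: [{"gripper": .., "tx": .., "ty": .., "tz": .., "rx": .., "ry": .., "rz": ..}, ...]. A call has 1 to 8 rows; each row shifts and turns the commanded pose from where the row before left it, along the tool's axes as they then stand; what a row does not reach is not made up. A row lasts 1/8 s, in which the tool goes at most 62.5 mm and 10.7 degrees, less where a joint would pass 70% of its speed; a pose out of reach is approached as far as the arm can. A call with a gripper value outside its range is refused whole. The fingers move at their own pace and stop on an object; the grip force is fixed at half the most. Time passes only in rows, so rows that do not move let the fingers close. It gives the time, the measured TCP pose, the force and the opening at its end, in the units of the state.
- ctrl.get_obs(): the state, without advancing time (a new reading comes with each control period).
- viewer.get_image(name): name is "scene" or "top" or "wrist"; returns a dict with "image" (400x640x3 uint8, red, green, blue), "range_z" (400x640 float32, mm along the optical axis (not along the pixel's ray), 0 where there is no reading), "vfov" (degrees; the focal length in pixels is half the picture's height over the tangent of half this angle, whatever the lens; pixels are square), "cx", "cy" (the principal point, pixels), "extrinsics" (4x4, takes a point from world to camera coordinates); the wrist camera has in their place "T_tool_cam" (4x4, takes a point from camera to tool coordinates, whose origin is the TCP and whose axes are the flange's). Camera axes: x right, y up, looking along -z (the intrinsics and any distortion apply to the point x, -y, -z); pixel columns grow to the right and rows downward; lengths in mm; the calibration is good to about 2 mm. A picture is of the moment at which its call begins: read the wrist's pose just before it.
- ctrl.close_job(): hands the job in, once; it reports no verdict.
Trained networks look in a picture, given as the dict that the camera call returned (one of the last four; its "shot" number tells which), for a name from the list of things; names that differ only in an ending like _2 or _b are one class to them, and where a whole thing is asked for, a point or a joint stands for the part that bears it (a point fixed in the world has none). Each returns a list of dicts, best first, with "p" (0 to 1); they miss things now and then, are a little off and sometimes report something else, mostly with a low value. They report only what shows in the picture. A call takes as long as a camera call. They do not tell look-alikes from the thing itself.
- recognise(picture, name): "xy" ([column, row] as shares, 0 to 1, of the picture: columns of its width, rows of its height, amid what is visible of it).
The state is a dict: "t": time; "qpos": joint angles; "qvel": joint speeds; "joint_torque": joint torques, N m; "ee_pos": TCP position; "orientation": TCP orientation; "ft_force": force on the tool from outside, world axes, zero at the start; "moment": the same for the moment, N m; "width": finger opening in mm.
Only numpy, scipy, OpenCV 4.12 (cv2) and the standard library are available. Lean on these libraries where they do the work, as an engineer would, in place of code of your own. Each camera call takes 0.05 s, during which the arm holds its last target.

TASK

Switch the tester on by pressing down the red-barred end of the rocker switch. Then press the yellow pad on the corner of the spring-backed tilt plate until the black pointer stands in the red band of the scale, never beyond the band, keep it there for a second, and release so the plate springs back. Only touch with the fingers: lift nothing, do not shift the rig, and leave the other parts on the bench where they are.

Things in the scene. Friction and masses are not known exactly. Their poses are not given: they have to be found in the camera images.
- rig: Loose heavy unit (about 4.3 kg). Grey base spans x -92..+132, y -95..+95 mm in its own frame, 14 mm thick; origin on the bench under the tilt axis. Above it a 130 mm square aluminium plate, set corner-on, pivots on a level axis along the rig's own x, 60 mm above the bench. A chrome valve head (38 mm wide, its top 116 mm above the bench) is clamped on it 18 mm to -y of the axis.
- press_pad: Round yellow pad, 32 mm wide, 5 mm thick, on the plate's +y corner, 66 mm from the tilt axis. Origin at the centre of its underside, z is its upward normal. Its top is 69 mm above the bench at rest. Pressed straight down it sinks 66 mm x sin(tilt). Spring force at the pad: about 3 N to start, 5 N at 0.1 rad, 9 N at 0.28 rad.
- tilt (a joint): Tilt of the plate in rad: 0 at rest, grows as the yellow pad goes down, 0.36 at the stop; springs back to 0 when released. The upright black pointer is fixed to the plate and leans towards the rig's own +y by this angle.
- mark_angle (a joint): Angle in rad of the red band about the same tilt axis, preset differently each time (0.10 to 0.28) and not to be changed: the pointer is in the middle of the band when tilt equals this. Half the band is 5 mm at the pointer tip, 0.036 rad.
- pointer_tip (a point): Reference point at the pointer's end, 140 mm from the tilt axis (3 mm wide black needle in front, +x side, of the white scale).
- mark (a point): Middle of the red band (10 mm wide, with a red tab over the scale's top edge), at the pointer tip's radius and depth; y of its frame runs across the band, away from the pointer's rest place. The white upright scale stands on two posts at the rig's own x = 113 mm, y -40..+85 mm, 155 to 210 mm above the bench.
- switch: White rocker switch box fixed to the bench, face up, 86 x 86 mm, rim 33 mm high; origin under its centre, any yaw. The grey rocker, 66 x 36 mm, lies along its own x and pivots at its middle, its face about 41 mm above the bench.
- rocker_on (a point): Point on the rocker's top face, 23 mm from its pivot, towards the end with the red bar (the ON end, switch's own +x). It is the place to press down; it goes down about 7 mm from off to on, to about 38 mm above the bench.
- rocker (a joint): Rocker angle in rad: -0.15 is off (start), +0.15 is fully on (red-barred end down). Stiff with about 3 N at the press point; stays where it is left.
- disc_holder: Loose brass bursting disc holder, 32 mm across, 26 mm tall, near the rig; leave alone. Origin under its centre.
- collar: Loose green plastic collar ring, 52 mm across, 18 mm tall, near the rig; leave alone. Origin under its centre.
- horn: Loose black rubber discharge horn standing on its mouth, 72 mm across, 140 mm tall; leave alone. Origin under its centre.
- spare_valve: Loose chrome valve head, 38 mm across, 52 mm tall; leave alone. Origin under its centre.
- wrench: Loose steel wrench lying flat at the right side; leave alone.
- grease_jar: Loose jar, 56 mm across, 70 mm tall; leave alone. Origin under its centre.
There are look-alikes about, which are no part of the job. There is more than one size of the switch; the one meant has the size given above.

How it is judged (in metres and radians):
On the way, in this order (a step that is already met when the one before it is completed fails the run):
1. the rocker is switched on (value of joint rocker above 0.1 rad), for 0.1 s.
2. the yellow pad is pressed by the fingers with the pointer in the red band (within 5 mm of its middle) for 0.6 s (y of pointer_tip in the frame of mark between -0.005 and 0.005 m and contact force between press_pad and the fingers above 0.5 N), for 0.6 s.
3. the pad is released and the plate is back at rest (value of joint tilt below 0.03 rad), for 0.2 s.
At the end, for the whole second after the job is handed in: The rocker is on (above 0.10 rad), the tilt plate is back at rest (below 0.03 rad), the rig is at rest within 15 mm of its start, and every loose part is within 20 mm of where it started (value of joint rocker above 0.1 rad and value of joint tilt below 0.03 rad and linear speed of rig below 0.02 m/s and distance of rig from where it was at the start of the episode below 0.015 m and distance of each of disc_holder, collar, horn, spare_valve, wrench, grease_jar from where it was at the start of the episode below 0.02 m); the robot touches nothing.
It fails at once if the pointer goes beyond the red band (more than 8 mm past its middle) (y of pointer_tip in the frame of mark above 0.008 m).
It fails at once if the rig is lifted, tipped or shoved (height (world z) of rig above 0.01 m or angle between rig's own z axis and vertical above 0.08 rad or distance of rig from where it was at the start of the episode above 0.015 m).
It fails at once if the red band is pushed along the scale (distance of mark from where it was at the start of the episode above 0.018 m).
It fails at once if a bystanding part is lifted or moved (distance of any of disc_holder, collar, horn, spare_valve, wrench, grease_jar from where it was at the start of the episode above 0.02 m).
It also fails if it takes over 51 s, if anything falls off the work surface, if the arm or the gripper's body presses on something with over 40 N, if the wrist force passes 120 N, or if a joint passes its speed limit or range.

## Working session

There is one attempt and no reset: what is moved stays moved. The work goes in short steps, Python scripts to look and compute and a shell command to move; the robot and the scene stay as the last step left them, time stands still between calls to the robot, and variables do not carry over. Pictures are saved under pics/ and viewed, and the job is handed in when it is done.

```bash
ls; mkdir -p pics; cat > h.py <<'E'
import numpy as np,cv2
from workcell import ctrl,viewer,recognise
from scipy.spatial.transform import Rotation as R
def Ttool(o):
    T=np.eye(4);T[:3,:3]=R.from_rotvec(o['orientation']).as_matrix();T[:3,3]=o['ee_pos'];return T
def shot(name):
    o=ctrl.get_obs();p=viewer.get_image(name)
    p['Twc']=np.linalg.inv(p['extrinsics']) if 'extrinsics' in p else Ttool(o)@p['T_tool_cam']
    p['f']=200/np.tan(np.radians(p['vfov'])/2);return p
def px2w(p,u,v,z=None,h=None):
    d=np.array([(u-p['cx'])/p['f'],-(v-p['cy'])/p['f'],-1.])
    T=p['Twc'];dw=T[:3,:3]@d
    if h is not None: s=(h-T[2,3])/dw[2]
    else:
        s=z if z else np.median([x for x in p['range_z'][int(v)-1:int(v)+2,int(u)-1:int(u)+2].ravel() if x>0])
    return T[:3,3]+s*dw
def w2px(p,P):
    c=np.linalg.inv(p['Twc'])@np.append(P,1);return p['cx']+p['f']*c[0]/-c[2],p['cy']-p['f']*c[1]/-c[2]
def save(p,n): cv2.imwrite('pics/'+n,p['image'][:,:,::-1])
E
python3 - <<'E'
from h import *
print(ctrl.get_obs())
for n in ['scene','top','wrist']:
    p=shot(n);save(p,n+'0.png');print(n,{k:v for k,v in p.items() if k not in('image','range_z','Twc')})
    for k in ['press_pad','switch','rocker_on','pointer_tip','mark','rig']:
        for r in recognise(p,k)[:4]:
            u,v=r['xy'][0]*640,r['xy'][1]*400
            try:w=px2w(p,u,v).round()
            except Exception:w=None
            print(k,round(r['p'],2),round(u),round(v),w)
E
```

```text
pics
{'t': 0.0, 'qpos': array([ 1.12599062e+00,  4.23846387e-01,  1.63071435e+00,  1.94868757e-06,
        1.08858365e+00, -1.89959825e-02]), 'qvel': array([ 0.00070252,  0.00091006,  0.00119564, -0.0002084 , -0.00014002,
        0.00088502]), 'joint_torque': array([ 2.45989846e-03, -5.44618571e+01, -2.73673224e+01,  6.45485125e-02,
        2.26796960e-02, -1.15737125e-04]), 'ee_pos': array([258.01187691, 568.94264669, 403.88844686]), 'orientation': array([-6.63744214e-01, -3.07030800e+00,  2.37131919e-03]), 'ft_force': array([-0.09622285, -0.17685179, -0.67762637]), 'moment': array([ 0.03192762, -0.00554811,  0.02445507]), 'width': 87.58538117214911}
scene {'vfov': 47.25269585349501, 'cx': 318.125716711158, 'cy': 210.4902197693664, 'extrinsics': array([[-8.07902901e-01,  5.89261052e-01, -8.01968694e-03,
         4.40206101e+02],
       [-3.43594772e-01, -4.59940238e-01,  8.18778120e-01,
         9.03321828e+01],
       [ 4.78785480e-01,  6.64248741e-01,  5.74054070e-01,
        -1.58528658e+03],
       [ 0.00000000e+00,  0.00000000e+00,  0.00000000e+00,
         1.00000000e+00]]), '
[... 1055 characters left out ...]
97. 223.  29.]
rocker_on 0.54 235 220 [542. 193.  40.]
rocker_on 0.51 238 174 [677. 193.  30.]
pointer_tip 0.78 374 233 [ 502. -195.   65.]
mark 0.52 235 221 [538. 194.  40.]
rig 0.83 374 230 [ 512. -198.   63.]
wrist {'vfov': 71.10483234935452, 'cx': 318.7132499729475, 'cy': 194.82106140798203, 'T_tool_cam': array([[-1.18335106e-04,  9.66848836e-01,  2.55349397e-01,
         7.08048972e+01],
       [ 9.99999992e-01,  1.02965458e-04,  7.35583164e-05,
         1.18531417e+00],
       [ 4.48276050e-05,  2.55349403e-01, -9.66848840e-01,
         2.03005060e+01],
       [ 0.00000000e+00,  0.00000000e+00,  0.00000000e+00,
         1.00000000e+00]]), 'shot': 3, 'f': np.float64(279.84777270143206)}
```

View pics/scene0.png

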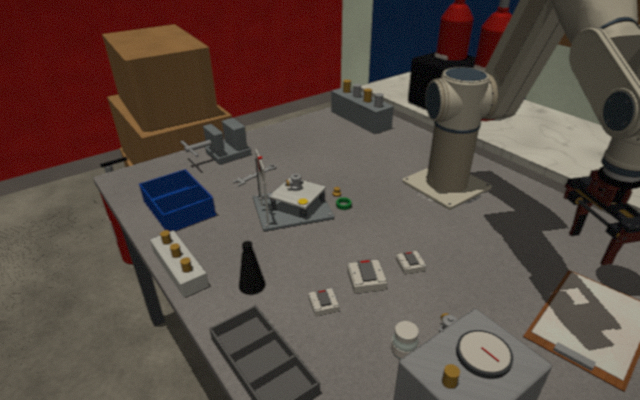

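View pics/top0.png

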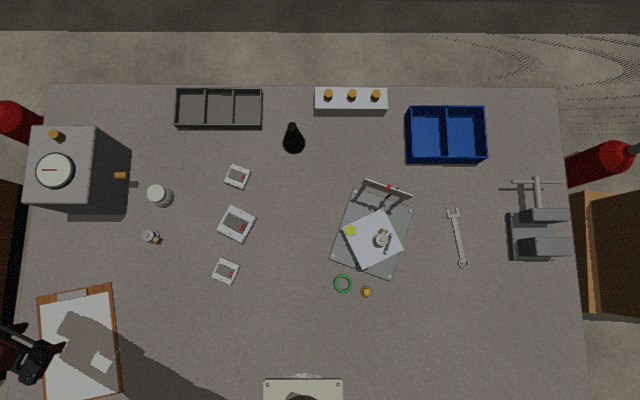

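```bash
python3 - <<'E'
from h import *
p=shot('top');i=p['image']
a=cv2.resize(i[145:305,180:300],None,fx=3.3,fy=3.3,interpolation=cv2.INTER_CUBIC)
b=cv2.resize(i[165:305,310:430],None,fx=3.3,fy=3.3,interpolation=cv2.INTER_CUBIC)
b=cv2.copyMakeBorder(b,0,a.shape[0]-b.shape[0],0,0,0)
cv2.imwrite('pics/topc.png',np.hstack([a,b])[:,:,::-1])
p=shot('scene');i=p['image']
a=cv2.resize(i[130:330,230:430],None,fx=2.9,fy=2.9,interpolation=cv2.INTER_CUBIC)
cv2.imwrite('pics/scenec.png',a[:,:,::-1])
E
```

```text
(no output)
```

View pics/topc.png

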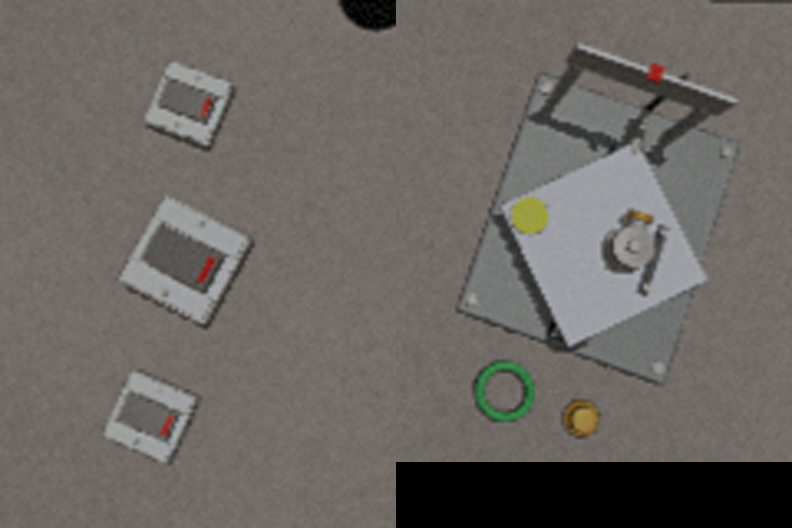

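View pics/scenec.png

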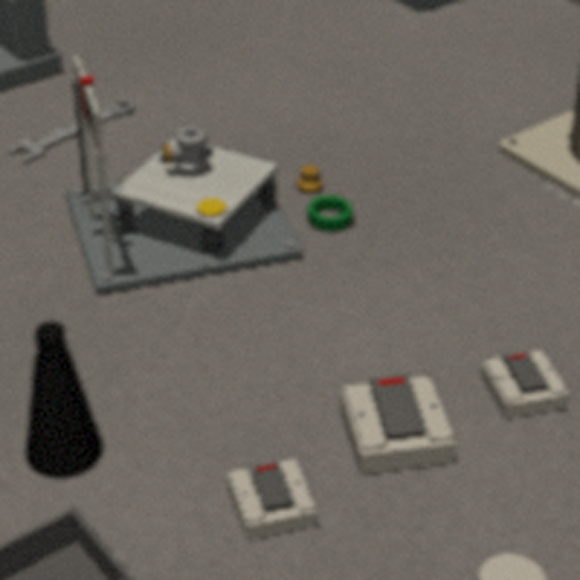

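Top view: the large switch is at (237,225), with smaller look-alikes at (233,178) and (223,269). The rig is at (374,233) and its yellow pad at (350,231). The red tab is on top of the scale at about (388,187). The red bar of the large rocker is on the right side of the box, towards −y. I'll check sizes and move above the large switch for a closer look.

```bash
python3 -m handwheel '[{"gripper":1,"tx":-0.05,"ty":-0.029},{"gripper":1,"tx":-0.05,"ty":-0.029},{"gripper":1,"tx":-0.05,"ty":-0.029},{"gripper":1,"tx":-0.05,"ty":-0.029},{"gripper":1,"tx":-0.05,"ty":-0.029},{"gripper":1,"tx":-0.05,"ty":-0.029},{"gripper":1,"tx":-0.05,"ty":-0.029},{"gripper":1,"tx":-0.05,"ty":-0.029}]'
python3 - <<'E'
from h import *
p=shot('wrist');save(p,'w1.png');o=ctrl.get_obs();print(o['t'],o['ee_pos'],o['width'])
for k in ['switch','rocker_on']:
  for r in recognise(p,k)[:4]:
    u,v=r['xy'][0]*640,r['xy'][1]*400
    print(k,round(r['p'],2),round(u),round(v),px2w(p,u,v).round())
E
```

```text
1.2 [258.1355228  569.18263396 404.6701157 ] 87.93776407668189$[0]: bad value
```

View pics/w1.png

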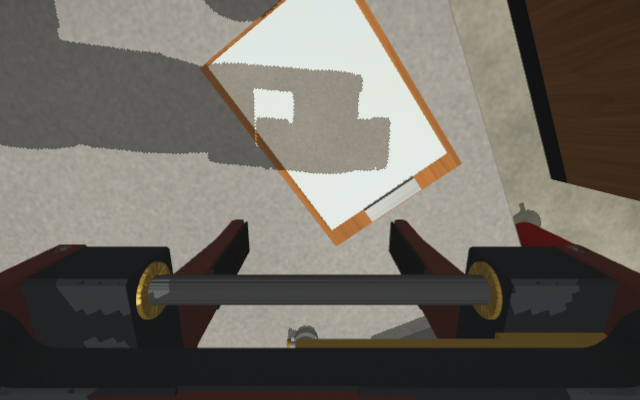

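```bash
python3 -m handwheel '[{"gripper":0.98,"tx":-0.05,"ty":-0.029,"tz":0,"rx":0,"ry":0,"rz":0}]'; python3 -m handwheel '[{"tx":-0.05,"ty":-0.029}]'
```

```text
t: 1.42
ee_pos: [290.8, 523.6, 404.7]
orientation: [0.658, 3.072, 0.003]
ft_force: [1.1, -0.3, 0.2]
width: 80.7$[0]: bad value
```

```bash
python3 -m handwheel '[{"gripper":1.0,"tx":-0.05,"ty":-0.029,"tz":0,"rx":0,"ry":0,"rz":0},{"gripper":1.0,"tx":-0.05,"ty":-0.029,"tz":0,"rx":0,"ry":0,"rz":0},{"gripper":1.0,"tx":-0.05,"ty":-0.029,"tz":0,"rx":0,"ry":0,"rz":0},{"gripper":1.0,"tx":-0.05,"ty":-0.029,"tz":0,"rx":0,"ry":0,"rz":0},{"gripper":1.0,"tx":-0.05,"ty":-0.029,"tz":0,"rx":0,"ry":0,"rz":0},{"gripper":1.0,"tx":-0.02,"ty":-0.029,"tz":0,"rx":0,"ry":0,"rz":0},{"gripper":1.0,"tx":0,"ty":-0.02,"tz":0,"rx":0,"ry":0,"rz":0}]'
python3 - <<'E'
from h import *
p=shot('wrist');save(p,'w2.png');o=ctrl.get_obs();print(o['t'],o['ee_pos'],o['width'])
for k in ['switch','rocker_on']:
  for r in recognise(p,k)[:4]:
    u,v=r['xy'][0]*640,r['xy'][1]*400
    print(k,round(r['p'],2),round(u),round(v),px2w(p,u,v).round())
E
```

```text
t: 2.3
ee_pos: [457.8, 232.3, 404.7]
orientation: [0.667, 3.07, 0.0]
ft_force: [0.0, -0.3, -0.4]
width: 11.8
2.35 [456.08324061 231.38998936 404.32752371] 7.265001040778087
switch 0.85 292 136 [396. 225.  29.]
rocker_on 0.82 319 238 [530. 201.  41.]
rocker_on 0.66 287 139 [397. 218.  29.]
rocker_on 0.29 106 315 [ 510. -120.   46.]
```

View pics/w2.png

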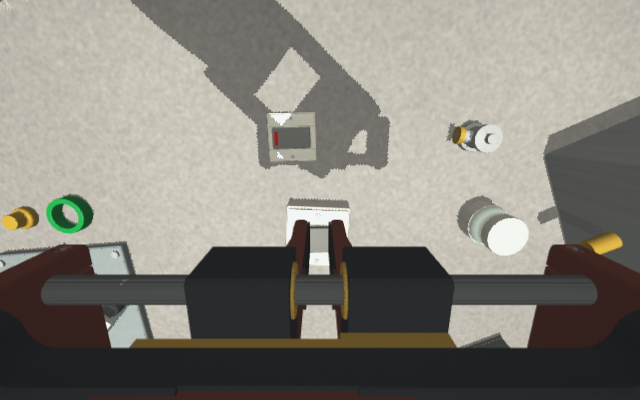

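```bash
python3 -m handwheel '[{"gripper":1.0,"tx":0.06,"ty":-0.01,"tz":0,"rx":0,"ry":0,"rz":0},{"gripper":1.0,"tx":0.04,"ty":-0.01,"tz":0,"rx":0,"ry":0,"rz":0},{"gripper":1.0,"tx":0,"ty":0,"tz":0,"rx":0,"ry":0,"rz":0}]'
python3 - <<'E'
from h import *
p=shot('wrist');save(p,'w3.png');o=ctrl.get_obs();print(o['t'],o['ee_pos'],o['width'])
for k in ['switch','rocker_on']:
  for r in recognise(p,k)[:4]:
    u,v=r['xy'][0]*640,r['xy'][1]*400
    print(k,round(r['p'],2),round(u),round(v),px2w(p,u,v).round())
im=p['image'].astype(int);m=((im[:,:,0]>im[:,:,1]*1.8)&(im[:,:,0]>110)).astype(np.uint8)
n,l,s,c=cv2.connectedComponentsWithStats(m)
for i in range(1,n):
  if s[i,4]>8: print('red',c[i],s[i],px2w(p,*c[i]).round(1))
c0=cv2.resize(p['image'][60:260,220:420],None,fx=3,fy=3,interpolation=cv2.INTER_NEAREST);cv2.imwrite('pics/w3c.png',c0[:,:,::-1])
E
```

```text
t: 2.82
ee_pos: [355.5, 258.3, 404.8]
orientation: [-0.657, -3.071, 0.0]
ft_force: [-0.1, -0.3, -0.2]
width: 0.5
2.875 [357.02619119 258.38398662 405.07941955] 0.9483510163260305
switch 0.77 305 206 [385. 226.  20.]
switch 0.62 317 316 [536. 176.  43.]
rocker_on 0.88 303 215 [394. 220.  30.]
rocker_on 0.54 319 314 [533. 180.  44.]
red [292.75609756 217.07317073] [291 212   4  12  41] [390.4 205.7  29.9]
```

View pics/w3c.png

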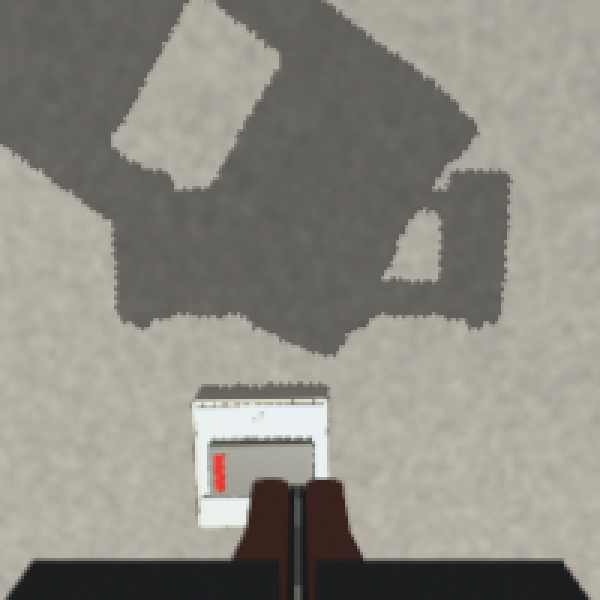

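```bash
python3 -m handwheel '[{"gripper":1.0,"tx":-0.06,"ty":0.01,"tz":0,"rx":0,"ry":0,"rz":0},{"gripper":1.0,"tx":-0.06,"ty":0.01,"tz":0,"rx":0,"ry":0,"rz":0},{"gripper":1.0,"tx":-0.06,"ty":0,"tz":0,"rx":0,"ry":0,"rz":0},{"gripper":1.0,"tx":-0.06,"ty":0,"tz":0,"rx":0,"ry":0,"rz":0},{"gripper":1.0,"tx":0,"ty":0,"tz":0,"rx":0,"ry":0,"rz":0}]'
cat > sw.py <<'E'
from h import *
import sys
p=shot('wrist');save(p,sys.argv[1]+'.png');o=ctrl.get_obs();print(o['t'],o['ee_pos'],o['width'])
for k in ['switch','rocker_on']:
  for r in recognise(p,k)[:4]:
    u,v=r['xy'][0]*640,r['xy'][1]*400
    print(k,round(r['p'],2),round(u),round(v),px2w(p,u,v).round())
im=p['image'].astype(int);m=((im[:,:,0]>im[:,:,1]*1.8)&(im[:,:,0]>110)).astype(np.uint8)
n,l,s,c=cv2.connectedComponentsWithStats(m)
for i in range(1,n):
  if s[i,4]>8: print('red',c[i],s[i],px2w(p,*c[i]).round(1))
E
python3 sw.py w4
```

```text
t: 3.6
ee_pos: [589.1, 174.0, 404.1]
orientation: [0.67, 3.067, 0.001]
ft_force: [-0.4, 0.3, 0.1]
width: 0.6
3.65 [587.0718357  174.82043179 403.83839821] 0.4137263220188052
switch 0.92 357 221 [665. 197.  30.]
switch 0.88 314 125 [528. 198.  41.]
switch 0.73 288 21 [411. 219.  23.]
rocker_on 0.94 361 221 [668. 202.  29.]
rocker_on 0.8 314 128 [531. 197.  41.]
rocker_on 0.56 284 10 [401. 219.  30.]
red [268.72881356   6.93220339] [267   0   5  15  59] [391.5 205.2  29.4]
red [293.91666667 128.22222222] [291 118   6  21 108] [521.3 174.6  44.8]
red [347.2  226.85] [346 221   4  12  40] [667.5 181.9  30.3]
```

View pics/w4.png

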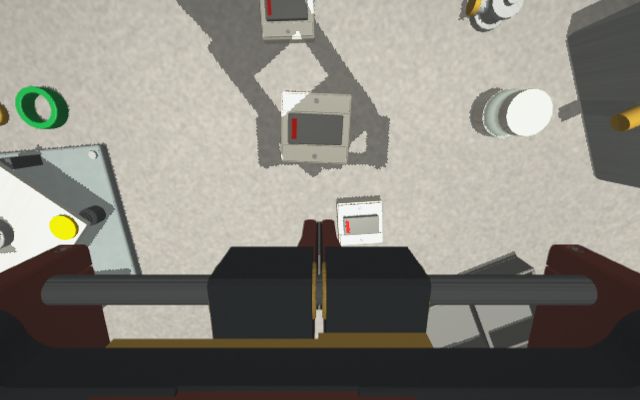

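Close view: the large switch fills columns 281–351, about 86 mm, while the small ones are about 60 mm. The large one at (315,128) is the switch to use, with its red bar at (294,128).

```bash
python3 - <<'E'
from h import *
p=shot('wrist');o=ctrl.get_obs()
c=cv2.resize(p['image'][80:180,265:365],None,fx=6,fy=6,interpolation=cv2.INTER_NEAREST);cv2.imwrite('pics/w5c.png',c[:,:,::-1])
im=p['image'].astype(int);g=im.sum(2)
roi=np.zeros((400,640),np.uint8)
# height map
hm=np.zeros((400,640))
V,U=np.mgrid[80:180,265:365]
pts=[];
for v in range(85,172):
  for u in range(270,362):
    w=px2w(p,u,v,z=p['range_z'][v,u]) 
    pts.append([u,v,*w])
pts=np.array(pts)
for lo,hi in [(20,37),(37.5,60)]:
  s=pts[(pts[:,4]>lo)&(pts[:,4]<hi)] 
  r=cv2.minAreaRect(s[:,2:4].astype(np.float32));print(lo,len(s),r, s[:,4].min(),s[:,4].max(),np.median(s[:,4]))
T=Ttool(o);print(T[:3,:3].round(3))
E
```

```text
20 3379 ((532.0057983398438, 196.44900512695312), (86.072021484375, 86.3304214477539), 63.03667449951172) 22.018952457046566 36.99951166907783 32.19180856020034
37.5 1343 ((531.53759765625, 195.40228271484375), (63.47061538696289, 35.966773986816406), 63.02481460571289) 37.50138081044264 47.20470036027825 41.46922651599152
[[-0.911  0.413 -0.001]
 [ 0.413  0.911 -0.   ]
 [ 0.001 -0.001 -1.   ]]
```

View pics/w5c.png

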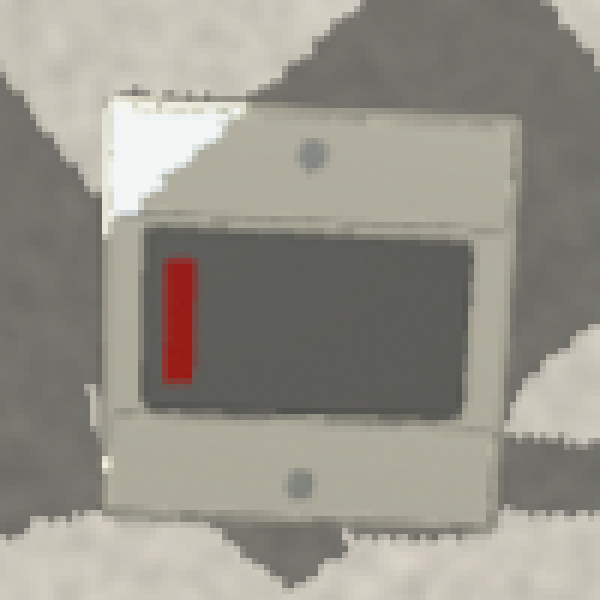

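```bash
python3 -m handwheel '[{"gripper":1.0,"tx":0.03,"ty":-0.0142,"tz":0.03,"rx":0,"ry":0,"rz":0},{"gripper":1.0,"tx":0.03,"ty":-0.0142,"tz":0.04,"rx":0,"ry":0,"rz":0},{"gripper":1.0,"tx":0,"ty":0,"tz":0.05,"rx":0,"ry":0,"rz":0},{"gripper":1.0,"tx":0,"ty":0,"tz":0.04,"rx":0,"ry":0,"rz":0},{"gripper":1.0,"tx":0,"ty":0,"tz":0.012,"rx":0,"ry":0,"rz":0},{"gripper":1.0,"tx":0,"ty":0,"tz":0,"rx":0,"ry":0,"rz":0},{"gripper":1.0,"tx":0,"ty":0,"tz":0,"rx":0,"ry":0,"rz":0}]'
python3 - <<'E'
from h import *
p=shot('wrist');save(p,'w6.png');print(ctrl.get_obs()['ee_pos'],ctrl.get_obs()['ft_force'],w2px(p,(521.6,175.5,44)))
E
```

```text
t: 4.68
ee_pos: [519.2, 175.4, 234.2]
orientation: [0.663, 3.069, 0.002]
ft_force: [-0.4, -1.0, -0.1]
width: 0.2
[519.19791748 175.33731456 234.30183514] [-0.619701    0.57653591  0.25703126] (np.float64(318.06920337517107), np.float64(235.90032192558857))
```

View pics/w6.png

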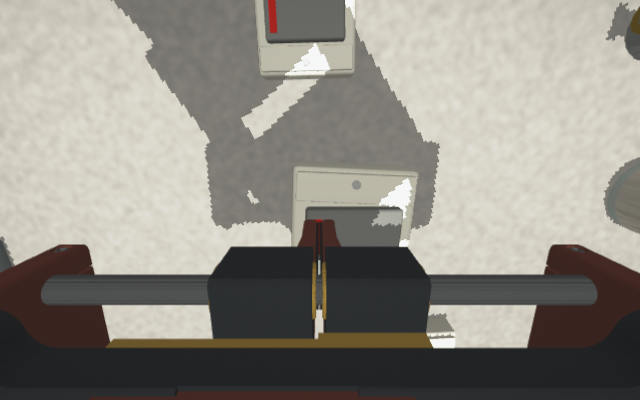

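The closed fingers stand over the red-barred left end of the large rocker (columns 303–335). Next I press down.

```bash
python3 -m handwheel '[{"gripper":1.0,"tx":0,"ty":0,"tz":0.006,"rx":0,"ry":0,"rz":0},{"gripper":1.0,"tx":0,"ty":0,"tz":0.003,"rx":0,"ry":0,"rz":0},{"gripper":1.0,"tx":0,"ty":0,"tz":0.003,"rx":0,"ry":0,"rz":0},{"gripper":1.0,"tx":0,"ty":0,"tz":0.002,"rx":0,"ry":0,"rz":0},{"gripper":1.0,"tx":0,"ty":0,"tz":0,"rx":0,"ry":0,"rz":0},{"gripper":1.0,"tx":0,"ty":0,"tz":0,"rx":0,"ry":0,"rz":0}]'; python3 -m handwheel '[{"gripper":1.0,"tx":0,"ty":0,"tz":0.0,"rx":0,"ry":0,"rz":0}]'
```

```text
t: 5.48
ee_pos: [518.8, 174.7, 219.9]
orientation: [0.664, 3.07, -0.0]
ft_force: [-3.6, -5.6, 18.2]
width: 0.2
t: 5.6
ee_pos: [518.8, 174.7, 219.9]
orientation: [0.664, 3.07, -0.0]
ft_force: [-2.7, -5.0, 17.2]
width: 0.4
```

```bash
python3 -m handwheel '[{"gripper":1.0,"tx":0,"ty":0,"tz":-0.03,"rx":0,"ry":0,"rz":0},{"gripper":1.0,"tx":0,"ty":0,"tz":-0.05,"rx":0,"ry":0,"rz":0},{"gripper":1.0,"tx":-0.04,"ty":0,"tz":-0.045,"rx":0,"ry":0,"rz":0},{"gripper":1.0,"tx":-0.04,"ty":0,"tz":-0.045,"rx":0,"ry":0,"rz":0},{"gripper":1.0,"tx":0,"ty":0,"tz":0,"rx":0,"ry":0,"rz":0},{"gripper":1.0,"tx":0,"ty":0,"tz":0,"rx":0,"ry":0,"rz":0}]'
python3 - <<'E'
from h import *
p=shot('wrist');o=ctrl.get_obs();print(o['t'],o['ee_pos'])
u,v=map(int,w2px(p,(532,196,41)))
c=cv2.resize(p['image'][v-50:v+50,u-50:u+50],None,fx=6,fy=6,interpolation=cv2.INTER_NEAREST);cv2.imwrite('pics/w7c.png',c[:,:,::-1])
d=np.array([-.454,-.891])
for s in (-28,-20,-10,0,10,15,20,28):
  q=w2px(p,(*(np.array([532,196])+s*d),41));print(s,px2w(p,*q).round(1))
E
```

```text
t: 6.35
ee_pos: [590.6, 141.9, 387.5]
orientation: [-0.664, -3.068, 0.001]
ft_force: [-0.7, 0.8, 0.1]
width: 0.3
6.4 [590.20442301 142.08535152 386.87842832]
-28 [544.5 220.4  44.6]
-20 [541.  213.5  43.6]
-10 [536.5 204.8  42.6]
0 [532.  196.   40.8]
10 [527.5 187.2  38.9]
15 [525.2 182.7  37.8]
20 [522.9 178.2  37.4]
28 [519.2 171.   37.3]
```

View pics/w7c.png

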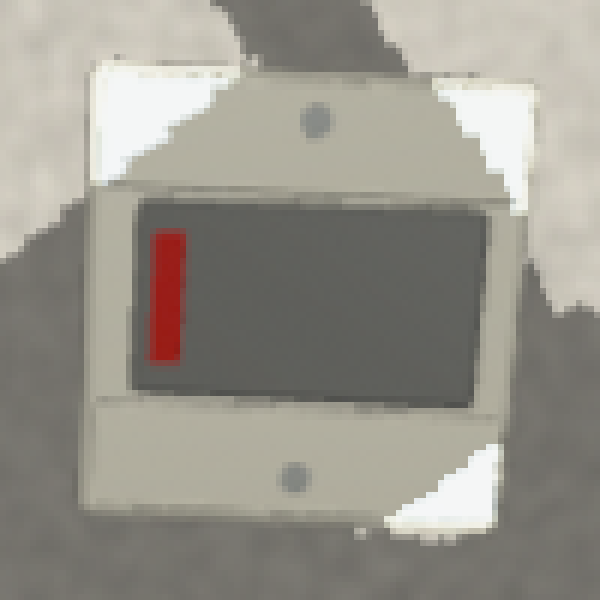

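The rocker slopes down at its red end by about 0.15 rad, so the switch is on. Next I move beyond the scale to view it from the front.

```bash
python3 -m handwheel '[{"gripper":1.0,"tx":-0.0436,"ty":-0.0368,"tz":-0.01,"rx":0,"ry":0,"rz":0},{"gripper":1.0,"tx":-0.0436,"ty":-0.0368,"tz":-0.01,"rx":0,"ry":0,"rz":0},{"gripper":1.0,"tx":-0.0436,"ty":-0.0368,"tz":0,"rx":0,"ry":0,"rz":0},{"gripper":1.0,"tx":-0.0436,"ty":-0.0368,"tz":0,"rx":0,"ry":0,"rz":0},{"gripper":1.0,"tx":-0.0436,"ty":-0.0368,"tz":0,"rx":0,"ry":0,"rz":0},{"gripper":1.0,"tx":-0.0436,"ty":-0.0368,"tz":0,"rx":0,"ry":0,"rz":0},{"gripper":1.0,"tx":-0.0436,"ty":-0.0368,"tz":0,"rx":0,"ry":0,"rz":0},{"gripper":1.0,"tx":-0.0436,"ty":-0.0368,"tz":0,"rx":0,"ry":0,"rz":0}]'
python3 -m handwheel '[{"gripper":1.0,"tx":0,"ty":0,"tz":0,"rx":0,"ry":8,"rz":-2},{"gripper":1.0,"tx":0,"ty":0,"tz":0,"rx":0,"ry":8,"rz":0},{"gripper":1.0,"tx":0,"ty":0,"tz":0,"rx":0,"ry":8,"rz":0},{"gripper":1.0,"tx":0,"ty":0,"tz":0,"rx":0,"ry":0,"rz":0},{"gripper":1.0,"tx":0,"ty":0,"tz":0,"rx":0,"ry":0,"rz":0}]'
python3 - <<'E'
from h import *
p=shot('wrist');save(p,'w8.png');o=ctrl.get_obs();print(o['t'],o['ee_pos'])
for k in ['press_pad','pointer_tip','mark']:
  for r in recognise(p,k)[:3]:
    u,v=r['xy'][0]*640,r['xy'][1]*400
    print(k,round(r['p'],2),round(u),round(v),px2w(p,u,v).round())
E
```

```text
t: 7.4
ee_pos: [787.7, -270.7, 405.9]
orientation: [-0.662, -3.067, -0.001]
ft_force: [0.3, 0.2, 0.5]
width: 0.7
t: 8.02
ee_pos: [787.4, -269.6, 407.1]
orientation: [-0.529, -2.678, -0.116]
ft_force: [-0.5, -0.8, -0.3]
width: 0.3
8.075 [ 787.38581123 -269.64065593  407.90286484]
press_pad 0.7 333 66 [ 512. -133.   69.]
pointer_tip 0.93 287 60 [ 486. -189.   76.]
mark 0.71 302 91 [ 606. -208.  207.]
mark 0.43 283 66 [ 492. -197.   77.]
mark 0.36 526 26 [542. 177.  35.]
```

View pics/w8.png

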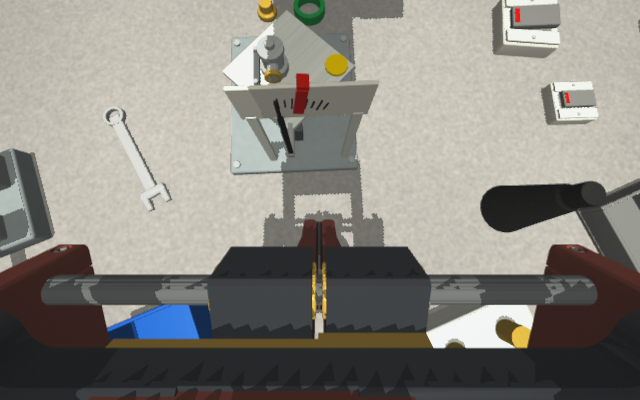

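The whole rig is visible: the scale with its red band at (301,93), the black pointer tip at (277,101) and the pad at (336,65). I'll zoom in and measure.

```bash
cat > rig.py <<'E'
from h import *
import sys
p=shot('wrist');print(ctrl.get_obs()['t'])
np.savez('rig.npz',**{k:v for k,v in p.items()})
c=cv2.resize(p['image'][0:180,210:390],None,fx=3.3,fy=3.3,interpolation=cv2.INTER_NEAREST);cv2.imwrite('pics/%sa.png'%sys.argv[1],c[:,:,::-1])
c=cv2.resize(p['image'][65:165,220:380],None,fx=5,fy=5,interpolation=cv2.INTER_CUBIC);cv2.imwrite('pics/%sb.png'%sys.argv[1],c[:,:,::-1])
E
python3 rig.py r1; python3 - <<'E'
from h import *
p=dict(np.load('rig.npz'))
V,U=np.mgrid[0:180,210:390];V=V.ravel();U=U.ravel()
z=p['range_z'][V,U];d=np.stack([(U-p['cx'])/p['f'],-(V-p['cy'])/p['f'],-np.ones(len(U))],1)*z[:,None]
W=d@p['Twc'][:3,:3].T+p['Twc'][:3,3]
im=p['image'][V,U].astype(int)
m=(z>0)&(abs(W[:,2]-14)<4)&(W[:,1]<-60)&(W[:,1]>-340)&(W[:,0]<690)
r=cv2.minAreaRect(W[m,:2].astype(np.float32));print('base',r,m.sum(),np.median(W[m,2]))
y=(im[:,0]>150)&(im[:,1]>130)&(im[:,2]<80)&(abs(W[:,2]-68)<8)
print('pad',W[y].mean(0),(W[y].max(0)-W[y].min(0)),y.sum())
pl=(abs(W[:,2]-61)<8)&(W[:,1]<-60)&(W[:,1]>-340)&(~y)
r=cv2.minAreaRect(W[pl,:2].astype(np.float32));print('plate',r,np.median(W[pl,2]))
red=(im[:,0]>110)&(im[:,0]>2*im[:,1])&(W[:,2]>120)
print('red',W[red].mean(0),W[red].min(0),W[red].max(0),red.sum())
sc=(W[:,2]>150)&(abs(W[:,2]-180)<45)&(z>0)
r=cv2.minAreaRect(W[sc,:2].astype(np.float32));print('scale',r,W[sc,2].min(),W[sc,2].max())
E
```

```text
8.275
base ((475.735595703125, -185.8104705810547), (190.0899658203125, 290.19427490234375), 70.22986602783203) 6574 13.603379449985255
pad [ 510.55319101 -127.79402617   68.58917182] [30.08561562 30.31045641  3.56130981] 359
plate ((528.68017578125, -193.04681396484375), (205.28195190429688, 171.0471954345703), 23.885316848754883) 63.54598748340135
red [ 602.64566982 -205.56377733  214.38539162] [ 594.80354151 -241.0453878   205.6151095 ] [ 720.37224279 -199.20731651  418.6247403 ] 196
scale ((601.9271850585938, -207.19700622558594), (124.3605728149414, 15.644851684570312), 75.48823547363281) 150.01528403130993 216.3062651611193
```

View pics/r1b.png

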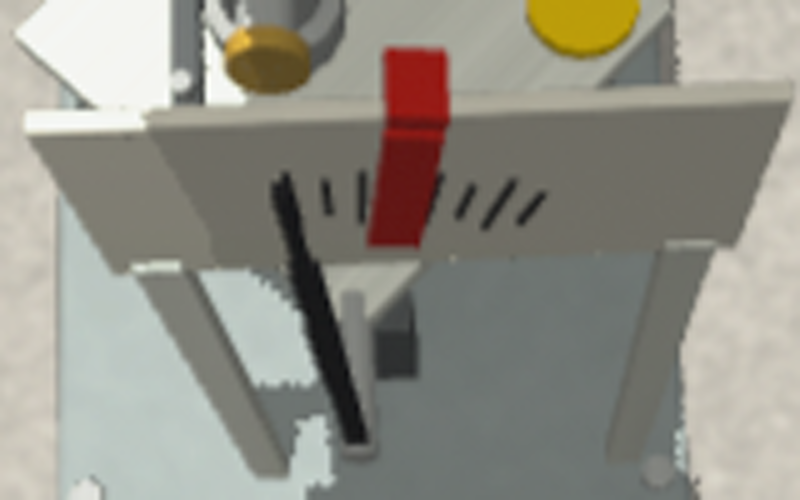

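```bash
cat > meas.py <<'E'
from h import *
a=np.radians(70.23);ry=np.array([np.cos(a),np.sin(a),0]);rx=np.array([np.sin(a),-np.cos(a),0]);O=np.array([488,-190.2,0])
Rr=np.stack([rx,ry,[0,0,1]])
def rays(p,U,V): 
    d=np.stack([(U-p['cx'])/p['f'],-(V-p['cy'])/p['f'],-np.ones(len(U))],1)@p['Twc'][:3,:3].T
    return Rr@(p['Twc'][:3,3]-O), d@Rr.T
def onplane(p,U,V,x):
    c,d=rays(p,np.asarray(U,float),np.asarray(V,float));return c+d*((x-c[0])/d[:,0])[:,None]
E
python3 - <<'E'
from meas import *
p=dict(np.load('rig.npz'))
V,U=np.mgrid[0:180,210:390];V=V.ravel();U=U.ravel();im=p['image'][V,U].astype(int);z=p['range_z'][V,U]
c,d=rays(p,U,V);W=c+d*z[:,None]
red=(im[:,0]>90)&(im[:,0]>2*im[:,1])&(abs(W[:,0]-115)<25)&(W[:,2]>100)
for v in np.unique(V[red]):
  s=red&(V==v);w=W[s]; q=onplane(p,[U[s].mean()],[v],117)[0]
  print(v,U[s].min(),U[s].max(),w.mean(0).round(1), 'ang %.3f'%np.arctan2(w[:,1].mean(),w[:,2].mean()-60),'plane117',q.round(1),'%.3f'%np.arctan2(q[1],q[2]-60))
dark=(im.sum(1)<130)&(W[:,0]>100)&(W[:,0]<150)&(W[:,2]>70)
for v in np.unique(V[dark]):
  s=dark&(V==v)&(U<300);
  if s.sum()==0: continue
  w=W[s];print('ptr',v,U[s].min(),U[s].max(),w.mean(0).round(1))
E
```

```text
75 297 308 [106.2  24.3 214.2] ang 0.156 plane117 [117.   24.8 231.2] 0.144
76 297 308 [107.1  24.3 214.3] ang 0.156 plane117 [117.   24.8 230. ] 0.145
77 297 308 [108.   24.2 214.3] ang 0.156 plane117 [117.   24.7 228.7] 0.145
78 297 308 [108.9  24.2 214.3] ang 0.156 plane117 [117.   24.6 227.4] 0.146
79 298 308 [109.7  24.6 214.3] ang 0.158 plane117 [117.   24.9 226.1] 0.149
80 297 308 [110.5  24.1 214.2] ang 0.155 plane117 [117.   24.5 224.8] 0.147
81 297 308 [111.5  24.1 214.4] ang 0.155 plane117 [117.   24.4 223.4] 0.148
82 297 308 [112.   24.1 213.9] ang 0.155 plane117 [117.   24.3 222.1] 0.149
83 297 309 [112.9  24.4 213.9] ang 0.157 plane117 [117.   24.6 220.7] 0.152
84 297 309 [113.9  24.4 214.2] ang 0.157 plane117 [117.   24.6 219.3] 0.153
85 297 309 [114.9  24.4 214.3] ang 0.157 plane117 [117.   24.5 217.9] 0.154
86 298 309 [115.8  24.7 214.4] ang 0.159 plane117 [117.   24.8 216.5] 0.157
87 298 309 [116.3  24.7 213.8] ang 0.159 plane117 [117.   24.7 215. ] 0.158
88 298 309 [117.2  24.7 213.9] ang 0.159 plane117 [117.   24.6 213.6] 0.159
89 297 309 [116.9  24.2 211.9] ang 0
[... 3061 characters left out ...]
7.5]
ptr 133 283 287 [122.    0.7 134.4]
ptr 134 283 287 [122.    0.4 131.7]
ptr 135 283 288 [122.1   0.6 129.1]
ptr 136 284 287 [122.4   0.3 126.9]
ptr 137 284 288 [122.2   0.5 123.3]
ptr 138 284 288 [1.222e+02 1.000e-01 1.202e+02]
ptr 139 285 289 [122.3   0.9 117.1]
ptr 140 285 289 [122.1   0.5 113.6]
ptr 141 285 289 [122.2   0.2 110.6]
ptr 142 286 289 [122.5   0.5 108. ]
ptr 143 286 290 [122.2   0.6 103.8]
ptr 144 287 290 [122.2   0.8 100.3]
ptr 145 287 289 [122.1  -0.2  96.6]
ptr 146 287 291 [122.2   0.7  93.2]
ptr 147 288 291 [122.2   0.9  89.4]
ptr 148 288 291 [122.1   0.5  85.4]
ptr 149 288 291 [122.2   0.2  81.9]
ptr 150 289 292 [122.4   1.1  78.5]
ptr 151 289 292 [122.1   0.6  73.6]
```

The rig fits its description: the pad is 66.3 mm off axis and the scale is at x=113. The pointer reads about 0.004 rad and the band's middle is at 0.158 rad, so the target tilt is about 0.153 rad. Next I untilt, cross above the scale and stop over the pad.

```bash
python3 -m handwheel '[{"gripper":1.0,"tx":0,"ty":0,"tz":-0.02,"rx":0,"ry":-8,"rz":0},{"gripper":1.0,"tx":0,"ty":0,"tz":-0.02,"rx":0,"ry":-8,"rz":0},{"gripper":1.0,"tx":0,"ty":0,"tz":-0.02,"rx":0,"ry":-8,"rz":0},{"gripper":1.0,"tx":0,"ty":0,"tz":0,"rx":0,"ry":0,"rz":-2.6},{"gripper":1.0,"tx":0,"ty":0,"tz":0,"rx":0,"ry":0,"rz":0},{"gripper":1.0,"tx":0,"ty":0,"tz":0,"rx":0,"ry":0,"rz":0}]'
python3 - <<'E'
from meas import *
o=ctrl.get_obs();T=Ttool(o);print(o['ee_pos'],T[:3,:3].round(3));print('need',T[:3,:3].T@(np.array([510.3,-128.1,260])-o['ee_pos']))
E
```

```text
t: 9.02
ee_pos: [802.5, -276.6, 465.5]
orientation: [-0.541, -3.094, -0.004]
ft_force: [-0.4, 0.5, -0.2]
width: 0.7
[ 802.50341014 -276.58756963  465.53281398] [[-0.941  0.34   0.   ]
 [ 0.34   0.941  0.002]
 [ 0.001  0.002 -1.   ]]
need [325.13565365  39.93778219 205.83223541]
```

```bash
python3 -m handwheel '[{"gripper":1.0,"tx":0.055,"ty":0.007,"tz":0,"rx":0,"ry":0,"rz":0},{"gripper":1.0,"tx":0.055,"ty":0.007,"tz":0,"rx":0,"ry":0,"rz":0},{"gripper":1.0,"tx":0.055,"ty":0.007,"tz":0,"rx":0,"ry":0,"rz":0},{"gripper":1.0,"tx":0.055,"ty":0.007,"tz":0,"rx":0,"ry":0,"rz":0},{"gripper":1.0,"tx":0.055,"ty":0.007,"tz":0,"rx":0,"ry":0,"rz":0},{"gripper":1.0,"tx":0.05,"ty":0.005,"tz":0,"rx":0,"ry":0,"rz":0},{"gripper":1.0,"tx":0,"ty":0,"tz":0,"rx":0,"ry":0,"rz":0},{"gripper":1.0,"tx":0,"ty":0,"tz":0,"rx":0,"ry":0,"rz":0}]'
python3 - <<'E'
from meas import *
o=ctrl.get_obs();T=Ttool(o);print(o['ee_pos'],o['ft_force']);print('need',T[:3,:3].T@(np.array([510.3,-128.1,260])-o['ee_pos']))
E
```

```text
t: 10.02
ee_pos: [511.1, -129.1, 466.5]
orientation: [0.54, 3.093, 0.003]
ft_force: [-0.7, -0.8, -0.9]
width: 0.2
[ 511.10447055 -129.08903925  466.48897734] [-0.70951991 -0.80006323 -0.92497431]
need [1.43860314e+00 1.34448535e-01 2.06487858e+02]
```

```bash
python3 -m handwheel '[{"gripper":1.0,"tx":0.001,"ty":0,"tz":0.04,"rx":0,"ry":0,"rz":0},{"gripper":1.0,"tx":0,"ty":0,"tz":0.05,"rx":0,"ry":0,"rz":0},{"gripper":1.0,"tx":0,"ty":0,"tz":0.05,"rx":0,"ry":0,"rz":0},{"gripper":1.0,"tx":0,"ty":0,"tz":0.04,"rx":0,"ry":0,"rz":0},{"gripper":1.0,"tx":0,"ty":0,"tz":0.026,"rx":0,"ry":0,"rz":0},{"gripper":1.0,"tx":0,"ty":0,"tz":0,"rx":0,"ry":0,"rz":0},{"gripper":1.0,"tx":0,"ty":0,"tz":0,"rx":0,"ry":0,"rz":0}]'
cat > tilt.py <<'E'
from meas import *
import sys
p=shot('wrist');o=ctrl.get_obs();save(p,sys.argv[1]+'.png');T=Ttool(o)
print('t',o['t'],'ee',o['ee_pos'].round(2),'F',o['ft_force'].round(1),'rigframe',(Rr@(o['ee_pos']-O)).round(1))
V,U=np.mgrid[0:400,0:640];V=V.ravel();U=U.ravel();z=p['range_z'][V,U]
c,d=rays(p,U,V);W=c+d*z[:,None];im=p['image'][V,U].astype(int)
m=(z>0)&(W[:,2]>40)&(W[:,2]<85)&(W[:,0]>-80)&(W[:,0]<-12)&(abs(W[:,1])+abs(W[:,0])<84)
m&=~((im[:,0]>1.5*im[:,2]))
P=W[m]
for _ in range(4):
  A=np.c_[P[:,:2],np.ones(len(P))];q=np.linalg.lstsq(A,P[:,2],rcond=None)[0];r=P[:,2]-A@q;P=P[abs(r)<max(1.5,2*np.median(abs(r)))]
print('plate n',len(P),'tilt_y %.4f tilt_x %.4f h %.2f'%(-np.arctan(q[1]),np.arctan(q[0]),q[2]),'rms',r.std().round(2),P.min(0).round(),P.max(0).round())
E
python3 tilt.py t1
```

```text
t: 10.9
ee_pos: [510.8, -128.5, 260.5]
orientation: [0.54, 3.093, 0.004]
ft_force: [0.5, 0.8, 0.2]
width: 0.4
t 10.95 ee [ 510.69 -128.47  260.97] F [-0.2  1.3  0.7] rigframe [  0.5  65.8 261. ]
plate n 9784 tilt_y 0.0037 tilt_x 0.0080 h 64.03 rms 0.57 [-80. -66.  62.] [-12.  67.  66.]
```

View pics/t1.png

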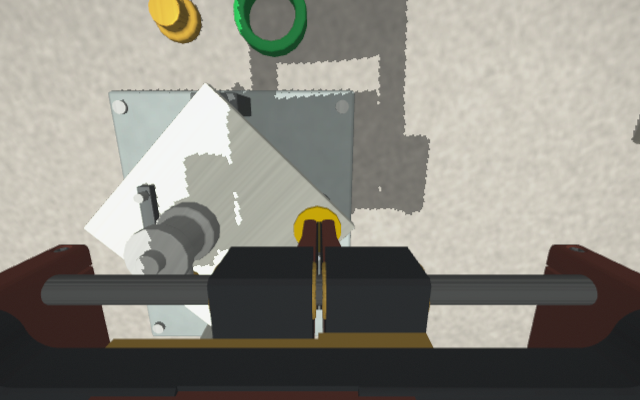

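Fingers are centred on the yellow pad at (317,228). The plate tilt reads from wrist depth, with a rest baseline of 0.004. I'll press in stages.

```bash
python3 -m handwheel '[{"gripper":1.0,"tx":0,"ty":0,"tz":0.006,"rx":0,"ry":0,"rz":0},{"gripper":1.0,"tx":0,"ty":0,"tz":0.004,"rx":0,"ry":0,"rz":0},{"gripper":1.0,"tx":0,"ty":0,"tz":0.002,"rx":0,"ry":0,"rz":0},{"gripper":1.0,"tx":0,"ty":0,"tz":0.002,"rx":0,"ry":0,"rz":0},{"gripper":1.0,"tx":0,"ty":0,"tz":0,"rx":0,"ry":0,"rz":0},{"gripper":1.0,"tx":0,"ty":0,"tz":0,"rx":0,"ry":0,"rz":0}]';python3 tilt.py t2
```

```text
t: 11.7
ee_pos: [510.0, -127.9, 246.3]
orientation: [0.54, 3.093, 0.004]
ft_force: [2.4, 4.1, 4.5]
width: 0.6
t 11.75 ee [ 510.02 -127.96  246.3 ] F [2.5 4.3 5. ] rigframe [ -0.3  66.  246.3]
plate n 11863 tilt_y 0.0838 tilt_x 0.0075 h 64.06 rms 0.58 [-80. -62.  57.] [-12.  67.  70.]
```

```bash
python3 -m handwheel '[{"gripper":1.0,"tx":0,"ty":0,"tz":0.0015,"rx":0,"ry":0,"rz":0},{"gripper":1.0,"tx":0,"ty":0,"tz":0.001,"rx":0,"ry":0,"rz":0},{"gripper":1.0,"tx":0,"ty":0,"tz":0.001,"rx":0,"ry":0,"rz":0},{"gripper":1.0,"tx":0,"ty":0,"tz":0,"rx":0,"ry":0,"rz":0}]';python3 tilt.py t3
```

```text
t: 12.25
ee_pos: [510.0, -127.9, 242.8]
orientation: [0.54, 3.093, 0.004]
ft_force: [2.6, 4.8, 5.1]
width: 0.1
t 12.3 ee [ 510.05 -127.88  242.85] F [3.  6.1 6. ] rigframe [ -0.3  66.1 242.9]
plate n 12774 tilt_y 0.1393 tilt_x 0.0072 h 64.09 rms 0.58 [-80. -68.  54.] [-12.  68.  74.]
```

```bash
python3 -m handwheel '[{"gripper":1.0,"tx":0,"ty":0,"tz":0.0009,"rx":0,"ry":0,"rz":0},{"gripper":1.0,"tx":0,"ty":0,"tz":0,"rx":0,"ry":0,"rz":0},{"gripper":1.0,"tx":0,"ty":0,"tz":0,"rx":0,"ry":0,"rz":0}]';python3 tilt.py t4
python3 - <<'E'
from h import *
p=shot('scene');i=p['image'][140:240,240:340];cv2.imwrite('pics/s4.png',cv2.resize(i,None,fx=6,fy=6,interpolation=cv2.INTER_CUBIC)[:,:,::-1])
from meas import *
for a in (0.118,.154,.19,.211):
  for n,r in (('tip',140),):
    P=O+Rr.T@np.array([122,r*np.sin(a),60+r*np.cos(a)]);u,v=w2px(p,P);print(a,(u-240)*6,(v-140)*6)
E
```

```text
t: 12.68
ee_pos: [510.0, -127.9, 242.0]
orientation: [0.54, 3.093, 0.004]
ft_force: [2.7, 6.3, 6.9]
width: 0.4
t 12.725 ee [ 510.05 -127.87  242.01] F [3.2 5.1 5.6] rigframe [ -0.3  66.1 242. ]
plate n 12943 tilt_y 0.1533 tilt_x 0.0075 h 64.12 rms 0.59 [-80. -68.  53.] [-12.  67.  76.]
0.118 95.24786212455251 125.27165573571517
0.154 97.17736502205446 131.33561807655963
0.19 99.13897563213732 137.73333052879525
0.211 100.29693853742617 141.61647443586253
```

View pics/s4.png

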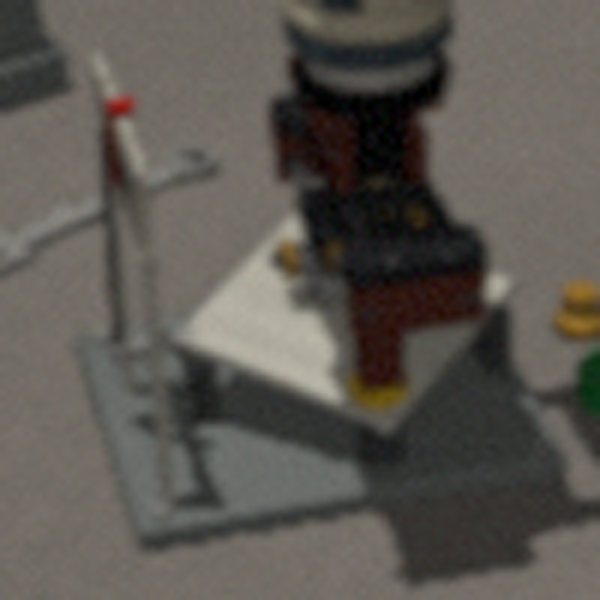

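Tilt is 0.153 against a band middle of 0.158, about 0.6 mm at the tip. The scene view shows the black needle lying under the red band at (107,130). I'll hold for more than 1 s.

```bash
python3 -m handwheel '[{"gripper":1.0,"tx":0,"ty":0,"tz":0.0002,"rx":0,"ry":0,"rz":0},{"gripper":1.0,"tx":0,"ty":0,"tz":0,"rx":0,"ry":0,"rz":0},{"gripper":1.0,"tx":0,"ty":0,"tz":0,"rx":0,"ry":0,"rz":0},{"gripper":1.0,"tx":0,"ty":0,"tz":0,"rx":0,"ry":0,"rz":0},{"gripper":1.0,"tx":0,"ty":0,"tz":0,"rx":0,"ry":0,"rz":0},{"gripper":1.0,"tx":0,"ty":0,"tz":0,"rx":0,"ry":0,"rz":0},{"gripper":1.0,"tx":0,"ty":0,"tz":0,"rx":0,"ry":0,"rz":0},{"gripper":1.0,"tx":0,"ty":0,"tz":0,"rx":0,"ry":0,"rz":0}]';python3 tilt.py t5
python3 -m handwheel '[{"gripper":1.0,"tx":0,"ty":0,"tz":0,"rx":0,"ry":0,"rz":0},{"gripper":1.0,"tx":0,"ty":0,"tz":0,"rx":0,"ry":0,"rz":0},{"gripper":1.0,"tx":0,"ty":0,"tz":0,"rx":0,"ry":0,"rz":0},{"gripper":1.0,"tx":0,"ty":0,"tz":0,"rx":0,"ry":0,"rz":0}]'
```

```text
t: 13.78
ee_pos: [510.0, -128.1, 241.8]
orientation: [0.54, 3.093, 0.004]
ft_force: [1.4, 3.4, 7.0]
width: 0.6
t 13.825 ee [ 509.97 -128.07  241.8 ] F [1.9 4.1 6.5] rigframe [ -0.3  65.9 241.8]
plate n 13088 tilt_y 0.1565 tilt_x 0.0072 h 64.11 rms 0.58 [-80. -68.  52.] [-12.  67.  76.]
t: 14.32
ee_pos: [510.0, -128.1, 241.8]
orientation: [0.54, 3.093, 0.004]
ft_force: [1.5, 3.1, 5.5]
width: 0.4
```

Held for more than 1.5 s at a tilt of about 0.153–0.157. Now I release gently upward.

```bash
python3 -m handwheel '[{"gripper":1.0,"tx":0,"ty":0,"tz":-0.003,"rx":0,"ry":0,"rz":0},{"gripper":1.0,"tx":0,"ty":0,"tz":-0.003,"rx":0,"ry":0,"rz":0},{"gripper":1.0,"tx":0,"ty":0,"tz":-0.004,"rx":0,"ry":0,"rz":0},{"gripper":1.0,"tx":0,"ty":0,"tz":-0.01,"rx":0,"ry":0,"rz":0},{"gripper":1.0,"tx":0,"ty":0,"tz":-0.02,"rx":0,"ry":0,"rz":0},{"gripper":1.0,"tx":0,"ty":0,"tz":-0.03,"rx":0,"ry":0,"rz":0},{"gripper":1.0,"tx":0,"ty":0,"tz":-0.03,"rx":0,"ry":0,"rz":0},{"gripper":1.0,"tx":0,"ty":0,"tz":0,"rx":0,"ry":0,"rz":0}]';python3 tilt.py t6
python3 -m handwheel '[{"gripper":1.0,"tx":0,"ty":0,"tz":-0.03,"rx":0,"ry":0,"rz":0},{"gripper":1.0,"tx":0,"ty":0,"tz":-0.04,"rx":0,"ry":0,"rz":0},{"gripper":1.0,"tx":0,"ty":0,"tz":-0.03,"rx":0,"ry":0,"rz":0},{"gripper":1.0,"tx":0,"ty":0,"tz":0,"rx":0,"ry":0,"rz":0},{"gripper":1.0,"tx":0,"ty":0,"tz":0,"rx":0,"ry":0,"rz":0},{"gripper":1.0,"tx":0,"ty":0,"tz":0,"rx":0,"ry":0,"rz":0}]';python3 tilt.py t7
python3 - <<'E'
from h import *
p=shot('top');save(p,'top9.png')
q=cv2.imread('pics/top0.png').astype(int);d=abs(q-p['image'][:,:,::-1].astype(int)).sum(2)
cv2.imwrite('pics/diff9.png',np.hstack([cv2.resize(p['image'][80:320,130:480],None,fx=1.1,fy=1.1)[:,:,::-1],cv2.cvtColor(cv2.resize(np.clip(d,0,255).astype(np.uint8)[80:320,130:480],None,fx=1.1,fy=1.1),cv2.COLOR_GRAY2BGR)]))
E
```

```text
t: 15.32
ee_pos: [509.7, -128.5, 343.4]
orientation: [0.54, 3.091, 0.003]
ft_force: [0.4, 0.5, -0.1]
width: 0.5
t 15.375 ee [ 509.24 -128.29  342.02] F [ 0.5  0.2 -0.4] rigframe [ -1.   65.4 342. ]
plate n 4698 tilt_y 0.0042 tilt_x 0.0083 h 64.06 rms 0.59 [-80. -67.  62.] [-12.  68.  65.]
t: 16.12
ee_pos: [509.0, -128.4, 439.6]
orientation: [-0.54, -3.092, -0.004]
ft_force: [0.1, 0.4, -1.1]
width: 0.5
t 16.175 ee [ 509.13 -128.4   439.85] F [ 0.7 -0.6 -0.8] rigframe [ -1.   65.3 439.9]
plate n 2545 tilt_y 0.0038 tilt_x 0.0096 h 64.10 rms 0.64 [-79. -69.  62.] [-12.  66.  66.]
```

View pics/diff9.png

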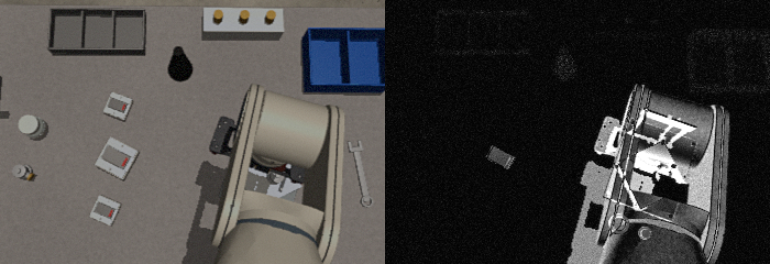

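Plate is back at rest (0.004, same as baseline). In the difference image only the rocker and the arm with its shadow have changed. Handing in.

```bash
python3 -c "
from workcell import ctrl
print(ctrl.close_job())"
```

```text
the job is handed in; nothing more can be done
None
```

I switched the tester on and pressed the yellow pad into the red band. I held it there, let the plate spring back, and handed the job in at about 16.2 s. No verdict was reported.

- **Switch:** I chose the 86 mm switch over the two smaller look-alikes. After the press, depth readings show its red-barred end down at a slope of about 0.15 rad. The press peaked near 19 N.
- **Red band:** I measured its middle at 0.158 rad from the front. The pointer at rest read about 0.004 rad, so both carry a small offset.
- **Pad press:** The plate stood at 0.153–0.157 rad by wrist depth for about 1.6 s, with 5–7 N vertical force. That is within about 1 mm of the band's middle at the pointer tip.
- **Pointer against the band:** The wrist camera could not see the needle against the band during the press. The coarser scene picture showed it under the red band, which agrees.
- **After release:** Plate tilt read 0.004 rad, the same as at the start, with only sensor noise on the force reading.
- **Other parts:** In the top-camera comparison only the rocker had changed among the parts in view. The arm hid the rig, collar and disc holder there. I did not re-measure the positions of those three afterwards; the plate still fitted at its old place in the wrist view.

The first move call was refused because each row needs all its fields, and one viewing move went the wrong way. Neither touched anything.

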